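# Square a heating block in a corner locator and load it into the dry bath

## Robot

A 7-joint arm with a two-finger parallel gripper is mounted at the origin on a cart in front of the work surface, level with it; the furniture and walls round the work are solid. World frame = base frame: x ahead of the robot, y to its left, z up, the work surface at z = 0. Lengths are in m, angles in rad, forces in N, time in s.
With the tool pointing down it reaches from about 0.4 to 0.85 m from the base axis. Payload 4.5 kg.
Tool frame: the origin (TCP) lies midway between the tips of the shut fingers; the grasp point (between the pads) lies 19 mm behind it (arm.hold_point_z is the distance from the TCP to the grasp point, in m); z points along the fingers, y is the line along which they close (so a half turn about z gives the same grasp; the last joint's range is limited). The gripper opens to 85 mm and grips with 20 to 120 N. Pads are 22 mm wide; open, the fingers measure 114 mm over their backs; the gripper's body (76 mm by 85 mm) begins 54 mm behind the grasp point. The pads swing forward as they close: fully open they stand 13 mm farther back than shut.
Start: joints at [1.282, 0.689, -0.195, 1.565, 0.157, 0.902, -0.215], TCP at [0.198, -0.593, 0.231] pointing down, gripper open.
Joint ranges: [-3.01, 3.01], [-0.46, 2.08], [-1.47, 1.51], [0.13, 2.56], [-1, 4.14], [0.04, 2.09], [-2.66, 2.66]. Speed limits (rad/s): [2.57, 2.57, 3.14, 3.14, 3.14, 3.14, 3.14].

## Interface

Orientations are given as a unit quaternion [x, y, z, w].
In Python, from workcell import arm gives the robot as it stands.
- The arm moves only by the shell command python3 -m pendant 'ROWS' [FORCE]. ROWS is a JSON list of rows, 1 to 10 of them, each written [[rx, ry, rz], [dx, dy, dz], opening]: a rotation vector rx, ry, rz in rad, then dx, dy, dz in m, then the opening from 0.0 (shut) to 1.0 (fully open); each row shifts and turns the commanded pose from where the row before left it, along the tool's axes as they then stand; what a row does not reach is not made up. A row lasts 1/8 s, in which the tool goes at most 0.0625 m and 0.188 rad, less where a joint would pass 70% of its speed; a pose out of reach is approached as far as the arm can. The fingers move at their own pace and stop on an object; FORCE is the grip in N (left out, the last holds). Time passes only in rows, so rows that do not move let the fingers close. It prints the time, the measured TCP pose, the force, the opening and the grip force at its end. Input that does not fit is refused with a message, and nothing moves.
- arm.sense(): the state, without advancing time (a new reading comes with each control period).
- arm.snapshot(name): name is "scene" or "top" or "wrist"; returns the picture (420x560x3 uint8, red, green, blue); there is no depth.
- arm.camera_params(name): a dict with "fov_y" (degrees; the focal length in pixels is half the picture's height over the tangent of half this angle, whatever the lens; pixels are square), "cx", "cy" (the principal point, pixels), "R" (3x3) and "t" (3): a world point X has camera coordinates R X + t; the wrist camera has in their place "mount" (4x4, takes a point from camera to tool coordinates, whose origin is the TCP and whose axes are the flange's). Camera axes: x right, y down, z forward; pixel columns grow to the right and rows downward; lengths in m; the calibration is good to about 2 mm. The wrist camera is an equidistant fisheye: a pixel r from the principal point sees the ray r / f radians off the axis. A picture is of the moment at which its call begins: read the wrist's pose just before it. camera_params takes no time and is no camera call.
- arm.close_job(): hands the job in; it is judged then, once.
The state is a dict: "time_s": time; "joints": joint angles; "qvel": joint speeds; "joint_torque": joint torques, N m; "tcp_pos": TCP position; "tool_rot": TCP orientation; "wrist_force": force on the tool from outside, world axes, zero at the start; "moment": the same for the moment, N m; "width": opening from 0.0 (shut) to 1.0 (fully open); "finger_force": force on a finger pad.
Only numpy, scipy, OpenCV 4.12 (cv2) and the standard library are available. Lean on these libraries where they do the work, as an engineer would, in place of code of your own. Each camera call takes 0.05 s, during which the arm holds its last target. There are 200 camera calls.

## Task

The dry bath's well leaves the heating block little room, so square the block first: push it fully home into the corner of the locator, flush against both fences, and let go of it there for a moment. Then pick it up, lower it (do not drop it) fully into the well of the dry bath, and close the dry bath's lid over it. Do not disturb the bottles, the dish or the flask.

Things in the scene. Friction and masses are not known exactly. Their poses are not given: they have to be found in the camera images.
- heating_block: Bare aluminium heating block, 96 x 60 x 48 mm (its x, y, z), with 24 round tube wells (4 x 6) in its top; about 0.5 kg. Starts lying askew on the locator's plate, a few cm off both fences, right way up, its length within about 0.3 rad of the locator's x. Origin: centre of its underside; x along its 96 mm length, z up. Turned half round it is the same.
- locator: Corner locator, fixed: bare metal plate 180 x 140 mm (x, y), top 8 mm above the table, with two steel fences 12 mm above the plate. Origin: plate centre, on the table; x away from the robot (yaw within 0.3 rad), y left. Inner faces: far fence x = +76 mm (runs along y), right fence y = -56 mm (runs along x); near and left sides open.
- locator_corner (a point): Point on the plate's top where the two fences' inner faces would meet (locator frame: +76, -56, +8 mm). A block home in the corner, its length along the locator's x, has its origin 48 mm nearer in x and 30 mm to the left in y: locator frame +28, -26, +8 mm. A notch of a few mm between the fences clears the block's corner.
- dry_bath: Dry bath (block heater), fixed: white housing, flat deck 75 mm above the table, sloping panel with display in front. Origin: on the table below the centre of its well; x to the rear, away from the robot (yaw within 0.25 rad), y left, z up. Housing spans x -118 to +98, y -62 to +62 mm. Its well is a rectangular pocket in the deck.
- well (a point): Centre of the well's floor, 51 mm above the table: a seated block's origin is there. The well is 100 mm along the dry bath's x by 64 mm along y (2 mm clear on each side of the block), 24 mm deep, with a 4 mm bevel round its mouth. A seated block projects 24 mm above the deck, its length along x.
- dry_bath_lid (a joint): Dry bath's lid, angle in rad: 0 = shut on the deck, growing as it opens; starts at 1.6 to 1.8 (standing up, leaning slightly back), stop at 1.9. A hood, clear top in a grey frame. The hinge is stiff (0.12 N m): it stays at any angle and must be pushed down all the way. It clears a seated block by 7 mm and shuts only over one fully seated.
- dry_bath_lid_hinge (a point): Middle of the lid's hinge line, which runs along the dry bath's y at the rear of the hood: in the dry bath's frame x = +80, y = 0, z = +78 mm.
- lid_front (a point): On the lid, middle of the hood's front upper edge; turns with the lid. Shut, it lies 146 mm in front of the hinge line and 31 mm above it, as does all the hood's flat outer top face (140 mm deep, 112 mm wide; hood 34 mm high). A lip 50 mm wide, 5 mm thick sticks 15 mm out of the front face 25 mm below this point.
- dropper_a: Bystander: dropper bottle, 20 mm wide, 82 mm tall, standing loose to the right of the locator. Origin: centre of its underside.
- dropper_b: Bystander: dropper bottle, 20 mm wide, 82 mm tall, standing loose behind and left of the dry bath. Origin: centre of its underside.
- petri: Bystander: closed Petri dish, 94 mm across, 17 mm high, loose at the right near the robot. Origin: centre of its underside.
- flask: Bystander: squat flask with a screw cap, 62 mm across, 90 mm high, loose behind the gap between locator and dry bath. Origin: centre of its underside.
There are look-alikes about, which are no part of the job. Several things have the shape of the heating_block; the one meant has the colours described above.

How it is judged:
On the way:
1. the block lies on the locator, released, flush against both fences (within 3 mm) and square (within 0.03 rad) (x of heating_block in the frame of locator between 0.025 and 0.031 m and y of heating_block in the frame of locator between -0.029 and -0.023 m and z of heating_block in the frame of locator between 0.006 and 0.01 m and angle between the x axis of heating_block and the x axis of locator, either way round below 0.03 rad and contact force between the fingers and heating_block below 0.1 N), for 0.2 s.
At the end, for the whole second after the job is handed in: The block stands on the floor of the dry bath's well (within 2 mm in height, 4 mm sideways, upright within 0.03 rad), at rest, and the lid is shut (below 0.04 rad) (x of heating_block in the frame of dry_bath between -0.004 and 0.004 m and y of heating_block in the frame of dry_bath between -0.004 and 0.004 m and z of heating_block in the frame of dry_bath between 0.049 and 0.053 m and angle between heating_block's own z axis and vertical below 0.03 rad and value of joint dry_bath_lid below 0.04 rad and linear speed of heating_block below 0.02 m/s); the robot touches nothing.
It fails at once if the block is dropped (moves faster than 0.5 m/s with no finger on it) (contact force between the fingers and heating_block below 0.05 N and linear speed of heating_block above 0.5 m/s).
It fails at once if the near dropper bottle is knocked over or shifted by more than 3 cm (distance of dropper_a from where it was at the start of the episode above 0.03 m or angle between dropper_a's own z axis and vertical above 0.5 rad).
It fails at once if the far dropper bottle is knocked over or shifted by more than 3 cm (distance of dropper_b from where it was at the start of the episode above 0.03 m or angle between dropper_b's own z axis and vertical above 0.5 rad).
It fails at once if the Petri dish is knocked over or shifted by more than 3 cm (distance of petri from where it was at the start of the episode above 0.03 m or angle between petri's own z axis and vertical above 0.5 rad).
It fails at once if the flask is knocked over or shifted by more than 3 cm (distance of flask from where it was at the start of the episode above 0.03 m or angle between flask's own z axis and vertical above 0.5 rad).
It also fails if it takes over 72 s, if anything falls off the work surface, if the arm or the gripper's body presses on something with over 40 N, if the wrist force passes 120 N, or if a joint passes its speed limit or range.

## Working session

There is one attempt and no reset: what is moved stays moved. The work goes in short steps, Python scripts to look and compute and a shell command to move; the robot and the scene stay as the last step left them, time stands still between calls to the robot, and variables do not carry over. Pictures are saved under pics/ and viewed, at most 10 in all, crops included, and the job is handed in when it is done.

```bash
mkdir -p pics; cat > h.py <<'E'
import numpy as np, cv2
from workcell import arm
from scipy.spatial.transform import Rotation as Rn
def cam(n):
    p=arm.camera_params(n); f=210/np.tan(np.radians(p['fov_y'])/2); return p,f
def ray(n,u,v,st=None):
    p,f=cam(n); x,y=u-p['cx'],v-p['cy']
    if n=='wrist':
        r=np.hypot(x,y); a=r/f; d=np.array([x/r*np.sin(a),y/r*np.sin(a),np.cos(a)])
        M=np.array(p['mount']); T=Rn.from_quat(st['tool_rot']).as_matrix()
        return T@M[:3,3]+np.array(st['tcp_pos']), T@M[:3,:3]@d
    R=np.array(p['R']);t=np.array(p['t'])
    return -R.T@t, R.T@np.array([x/f,y/f,1])
def onz(n,u,v,z,st=None):
    o,d=ray(n,u,v,st); return o+d*(z-o[2])/d[2]
def proj(n,X):
    p,f=cam(n); c=np.array(p['R'])@np.array(X)+np.array(p['t']); return np.array([c[0]/c[2]*f+p['cx'],c[1]/c[2]*f+p['cy']])
def shot(n,name):
    im=arm.snapshot(n); cv2.imwrite(f'pics/{name}.png',cv2.cvtColor(im,cv2.COLOR_RGB2BGR)); return im
E
python3 - <<'E'
from h import *
a=shot('scene','s0');b=shot('top','t0')
for n in('scene','top','wrist'):print(n,arm.camera_params(n))
print(arm.sense(), arm.hold_point_z)
E
```

```text
scene {'fov_y': 56.26404703919198, 'cx': 276.00832011162055, 'cy': 216.09196743725866, 'R': array([[-0.82366053, -0.56689013,  0.01479548],
       [-0.24753252,  0.33593276, -0.90877766],
       [ 0.5102068 , -0.75218665, -0.4170183 ]]), 't': array([0.43878668, 0.23705859, 0.71302234])}
top {'fov_y': 53.4625083212667, 'cx': 280.41659488623543, 'cy': 212.13841607999402, 'R': array([[ 0.01618018, -0.99970931,  0.01787433],
       [-0.98692996, -0.01883488, -0.16004529],
       [ 0.16033543, -0.01505115, -0.98694783]]), 't': array([-0.05057857,  0.5523393 ,  1.33006665])}
wrist {'fov_y': 65.70646984690485, 'cx': 282.4913841227303, 'cy': 208.78896872980206, 'mount': array([[-6.05379745e-04, -9.60088539e-01, -2.79695603e-01,
         6.95419965e-02],
       [ 9.99999103e-01, -9.15491437e-04,  9.78112035e-04,
        -1.06198389e-03],
       [-1.19513308e-03, -2.79694760e-01,  9.60088232e-01,
        -1.43190634e-01],
       [ 0.00000000e+00,  0.00000000e+00,  0.00000000e+00,
         1.00000000e+00]])}
{'time_s': 0.1, 'joints': array([ 1.28180407,  0.68991682, -0.19452027,  1.56626755,  0.15728545,
        0.90251633, -0.2150814 ]), 'qvel': array([-6.10914926e-04, -1.98321864e-03,  7.36678595e-05, -1.75810665e-03,
       -3.64272548e-04, -3.62119057e-04, -9.34487181e-04]), 'joint_torque': array([-2.73725957e-03, -5.40602231e+01, -1.27125274e+00, -1.58986098e+01,
        9.38518206e-03,  4.37131137e-03,  1.14039457e-05]), 'tcp_pos': array([ 0.19802716, -0.59216043,  0.2305465 ]), 'tool_rot': array([ 9.86996342e-01,  1.60740417e-01, -1.94977682e-04, -8.36768870e-04]), 'wrist_force': array([-0.36699817,  0.45376899,  1.07950459]), 'moment': array([-0.01023704,  0.04917038, -0.00938524]), 'finger_force': 0.0, 'width': 1.0012163325394476} 0.0187
```

View pics/t0.png

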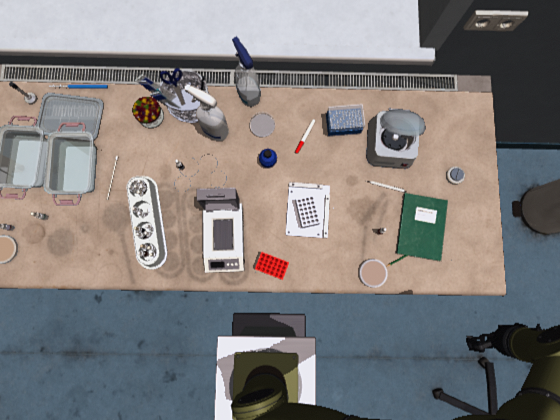

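View pics/s0.png

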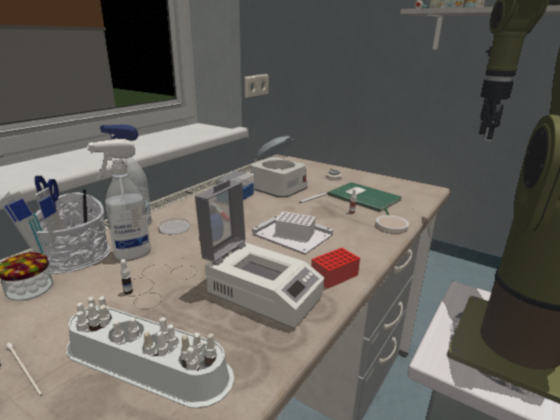

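The top view shows three block-shaped things: grey-silver at (306,210) on the white plate, red at (271,264) and blue at (345,120). The bare aluminium one on the plate at (306,210) fits the description. The dry bath is at (222,235), dropper_a (380,231), petri (373,272), flask (267,158) and dropper_b (180,165). In the scene view the block is at (296,226). I'll confirm in an enlarged crop.

```bash
python3 - <<'E'
from h import *
b=cv2.imread('pics/t0.png')
c=cv2.resize(b[175:280,190:340],None,fx=5.3,fy=5.3,interpolation=cv2.INTER_CUBIC)
cv2.imwrite('pics/t0c.png',c)
for n,u,v,z in(('block',306,210,.056),('plate',308,210,.008),('well',222,235,.07),('drA',380,231,0.04),('flask',267,158,.08),('petri',373,272,.017),('drB',180,165,.04),('red',271,264,.04)):print(n,onz('top',u,v,z))
E
```

```text
block [ 0.56004735 -0.12439192  0.056     ]
plate [ 0.56828576 -0.13490556  0.008     ]
well [0.47140023 0.14528459 0.07      ]
drA [ 0.49717683 -0.37052201  0.04      ]
flask [0.72645678 0.00660816 0.08      ]
petri [ 0.36330439 -0.35020178  0.017     ]
drB [0.70778296 0.29872591 0.04      ]
red [ 0.38300903 -0.01313321  0.04      ]
```

View pics/t0c.png

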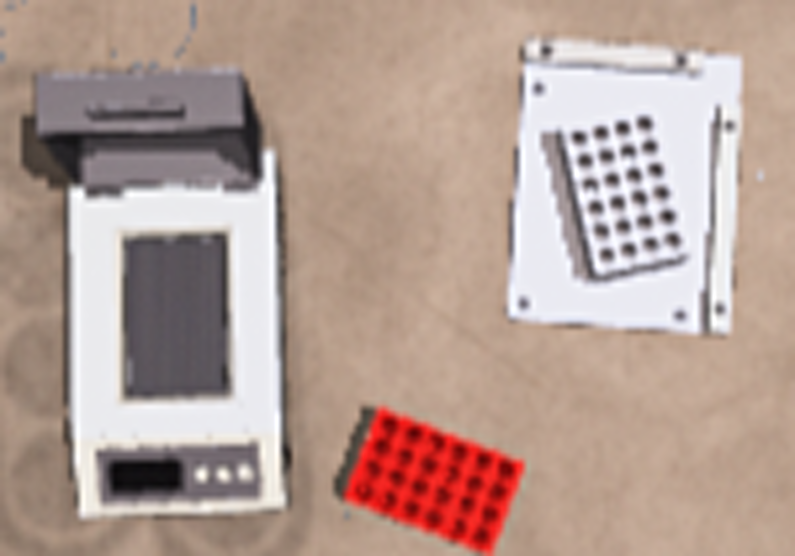

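The crop confirms it: silver 4x6 block askew on the plate, with fences along the top and right of the plate. I'll bring the wrist camera over the locator.

```bash
python3 -m pendant '[[[0,0,0],[0.047,-0.036,-0.010],1],[[0,0,0],[0.047,-0.036,-0.010],1],[[0,0,0],[0.047,-0.036,-0.010],1],[[0,0,0],[0.047,-0.036,-0.010],1],[[0,0,0],[0.047,-0.036,0],1],[[0,0,0],[0.047,-0.036,0],1],[[0,0,0],[0.047,-0.036,0],1],[[0,0,0],[0.047,-0.036,0],1],[[0,0,0.16],[0.02,-0.02,0],1],[[0,0,0.16],[0,0,0],1]]' && python3 - <<'E'
from h import *
s=arm.sense(); shot('wrist','w1'); np.savez('w1.npz',tcp_pos=s['tcp_pos'],tool_rot=s['tool_rot']); print(s['tcp_pos'],Rn.from_quat(s['tool_rot']).as_matrix().round(3),s['joints'].round(2))
E
```

```text
time_s: 1.35
tcp_pos: [0.4774, -0.1715, 0.271]
tool_rot: [1.0, 0.002, 0.0, -0.001]
wrist_force: [-0.4, -0.7, -0.4]
width: 1.0
finger_force: 0.0
[ 0.47739874 -0.17152662  0.27099153] [[ 1.     0.004  0.   ]
 [ 0.004 -1.     0.002]
 [ 0.    -0.002 -1.   ]] [ 0.32  0.48 -0.1   1.87  0.06  0.8  -1.38]
```

View pics/w1.png

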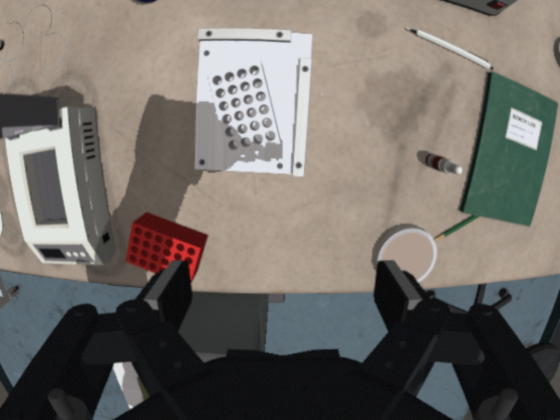

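The wrist view shows the plate (195–312, 29–176), the silver block on it (210–283, 65–150), the red decoy (165,245), the dry bath at left, dropper_a at (443,163) and the petri at (407,252). Next I'll measure the plate corners and block holes.

```bash
python3 - <<'E'
from h import *
s=dict(np.load('w1.npz')); im=cv2.imread('pics/w1.png'); hsv=cv2.cvtColor(im,cv2.COLOR_BGR2HSV)
sub=im[20:185,185:325]
m=((hsv[...,1]<35)&(hsv[...,2]>90)).astype(np.uint8)*255
m2=np.zeros_like(m); m2[22:185,185:325]=m[22:185,185:325]
m2=cv2.morphologyEx(m2,cv2.MORPH_CLOSE,np.ones((9,9)))
cs,_=cv2.findContours(m2,cv2.RETR_EXTERNAL,cv2.CHAIN_APPROX_NONE); c=max(cs,key=cv2.contourArea)
print(cv2.contourArea(c), cv2.approxPolyDP(c,4,True)[:,0].tolist())
W=np.array([onz('wrist',u,v,.008,s)[:2] for u,v in c[:,0]],np.float32)
print('plate rect',cv2.minAreaRect(W))
# holes
g=cv2.cvtColor(im,cv2.COLOR_BGR2GRAY)
bh=cv2.morphologyEx(g,cv2.MORPH_BLACKHAT,cv2.getStructuringElement(cv2.MORPH_ELLIPSE,(15,15)))
b=((bh>35)).astype(np.uint8); n,l,st,ce=cv2.connectedComponentsWithStats(b)
P=[(ce[i],st[i,4]) for i in range(1,n) if 195<ce[i][0]<315 and 25<ce[i][1]<180 and 10<st[i,4]<140]
for p,a in P: print(p.round(1),a,onz('wrist',*p,.056,s)[:2].round(4))
cv2.imwrite('pics/w1c.png',cv2.resize(sub,None,fx=3.6,fy=3.6,interpolation=cv2.INTER_CUBIC))
E
```

```text
16217.5 [[199, 28], [194, 169], [302, 177], [313, 35], [275, 28]]
plate rect ((0.5682951807975769, -0.13060757517814636), (0.14649879932403564, 0.1878127008676529), 86.68596649169922)
[208.3  33.3] 35 [ 0.644  -0.0887]
[279.   34.4] 39 [ 0.6394 -0.1667]
[206.2  52.5] 33 [ 0.6213 -0.0866]
[253.8  69.5] 79 [ 0.5994 -0.1395]
[272.2 108. ] 124 [ 0.5564 -0.1596]
[304.8  68.5] 36 [ 0.6006 -0.1948]
[241.3  72.8] 82 [ 0.5961 -0.126 ]
[228.8  76.1] 80 [ 0.5928 -0.1121]
[216.5  79.4] 77 [ 0.5897 -0.0984]
[256.9  82.6] 87 [ 0.5847 -0.1429]
[244.5  85.7] 82 [ 0.5815 -0.1295]
[232.1  89.3] 82 [ 0.5779 -0.1158]
[219.8  92.6] 82 [ 0.5748 -0.102 ]
[260.1  95.7] 86 [ 0.57   -0.1465]
[247.6  98.9] 86 [ 0.5667 -0.1328]
[235.3 102.3] 82 [ 0.5633 -0.1192]
[223.  105.5] 81 [ 0.5602 -0.1055]
[263.4 109. ] 87 [ 0.5553 -0.15  ]
[250.9 112.1] 91 [ 0.5521 -0.1364]
[238.5 115.3] 83 [ 0.5488 -0.1226]
[226.3 118.4] 79 [ 0.5457 -0.1091]
[266.5 122.3] 84 [ 0.5406 -0.1534]
[254.1 125.5] 82 [ 0.5372 -0.1398]
[241.6 128.5] 82 [ 0.534 -0.126]
[228.2 131.6] 50 [ 0.5309 -0.1109]
[269.7 135.9] 86 [ 0.5255 -0.1568]
[257.5 141.1] 125 [ 0.5199 -0.1434]
[243.4 142.7] 37 [ 0.5183 -0.1277]
[231.7 144.8] 48 [ 0.5162 -0.1146]
[249.3 157.7] 107 [ 0.5014 -0.1341]
[279.  157.3] 21 [ 0.5018 -0.167 ]
[201.6 161.7] 29 [ 0.4977 -0.0794]
[279.5 165.5] 32 [ 0.4926 -0.1676]
[298.2 164.9] 40 [ 0.4933 -0.1884]
[200.9 170.9] 11 [ 0.4871 -0.0781]
[212.6 170.7] 25 [ 0.4872 -0.0919]
```

View pics/w1c.png

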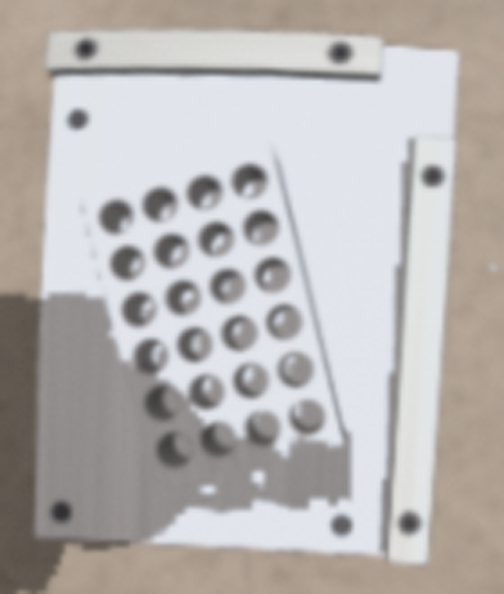

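The enlarged view confirms the 24 holes. The fences' inner top edges run from (48,70) to (382,76) on the far fence and (413,138) to (388,552) on the right one, in crop pixels.

```bash
python3 - <<'E'
from h import *
s=dict(np.load('w1.npz'))
f=lambda u,v,z:onz('wrist',185+u/3.6,20+v/3.6,z,s)[:2]
A,B=f(48,70,.02),f(382,75,.02); C,D=f(414,138,.02),f(388,552,.02)
print('far',A,B,'yaw',np.arctan2(-(B-A)[0],-(B-A)[1])*-1,'right',C,D,'yaw',np.arctan2(*(C-D)[::-1]))
# screws on fences (z .02) and plate (z .008)
for u,v,z in((86,48,.02),(340,52,.02),(432,176,.02),(409,523,.02),(78,119,.008),(61,512,.008),(342,525,.008)): print(f(u,v,z))
for u,v in((36,537),(426,563),(457,50)):print('plate corner',f(u,v,.008))
# angle estimate = mean
d1=B-A; y1=np.arctan2(d1[0],-d1[1]); d2=C-D; y2=np.arctan2(d2[1],d2[0]); print(y1,y2)
for y in ((y1+y2)/2,):
  ex=np.array([np.cos(y),np.sin(y)]); ey=np.array([-np.sin(y),np.cos(y)])
  X=((A+B)/2)@ex; Y=((C+D)/2)@ey
  print('yaw',y,'corner',X*ex+Y*ey,'home',(X-.048)*ex+(Y+.03)*ey,'origin',(X-.076)*ex+(Y+.056)*ey)
E
```

```text
far [ 0.64664602 -0.06788962] [ 0.640521   -0.18074065] yaw -0.054222095662538584 right [ 0.61852718 -0.19136558] [ 0.477471   -0.18360719] yaw -0.054946735732100314
[ 0.65358288 -0.08107908]
[ 0.64866139 -0.16680892]
[ 0.60549277 -0.19735739]
[ 0.48754691 -0.19065325]
[ 0.63060093 -0.07589411]
[ 0.49044888 -0.06759632]
[ 0.48491988 -0.16779992]
plate corner [ 0.48156289 -0.05781912]
plate corner [ 0.47150899 -0.19744734]
plate corner [ 0.65322185 -0.20673138]
-0.054222095662538584 -0.054946735732100314
yaw -0.05458441569731945 corner [ 0.63985768 -0.19250542] home [ 0.59356589 -0.15993135] origin [ 0.56702608 -0.13244247]
```

```bash
python3 -m pendant '[[[0,0,0],[0.0404,-0.0217,0.02],1],[[0,0,0],[0.0404,-0.0217,0.03],1],[[0,0,-0.1145],[0,0,0.04],1],[[0,0,-0.1145],[0,0,0.04],1],[[0,0,0],[0,0,0.04],1],[[0,0,0],[0,0,0.03],1],[[0,0,0],[0,0,0],1]]' && python3 - <<'E'
from h import *
s=arm.sense(); print(s['tcp_pos'],Rn.from_quat(s['tool_rot']).as_euler('xyz'))
y=.233;ex=np.array([np.cos(y),np.sin(y)]);print('err blockframe',(np.array([.5578,-.1278])-s['tcp_pos'][:2])@np.array([ex,[-ex[1],ex[0]]]).T)
shot('wrist','w2'); np.savez('w2.npz',tcp_pos=s['tcp_pos'],tool_rot=s['tool_rot'])
E
```

```text
time_s: 2.28
tcp_pos: [0.5547, -0.1315, 0.0692]
tool_rot: [0.993, 0.116, -0.003, -0.001]
wrist_force: [0.3, 1.5, 1.3]
width: 0.999
finger_force: 0.0
[ 0.5547069  -0.13145711  0.06919773] [-3.13964861  0.00497777  0.23309068]
err blockframe [0.00385394 0.0028441 ]
```

View pics/w2.png

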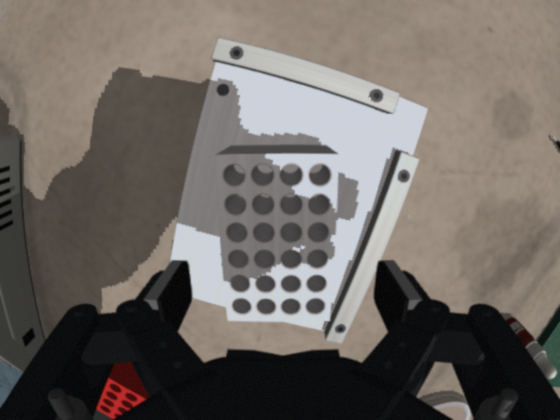

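Block square between the fingers (holes at columns 235–320, fingers at 188 and 378). Descending and gripping gently.

```bash
python3 -m pendant '[[[0,0,0],[0.003,-0.002,0.022],1],[[0,0,0],[0.001,0,0.020],1],[[0,0,0],[0,0,0],1],[[0,0,0],[0,0,0],0],[[0,0,0],[0,0,0],0],[[0,0,0],[0,0,0],0],[[0,0,0],[0,0,0],0],[[0,0,0],[0,0,0],0]]' 40; python3 - <<'E'
from h import *
s=arm.sense(); print(s['tcp_pos'],Rn.from_quat(s['tool_rot']).as_euler('xyz'),s['wrist_force'],s['width'],s['finger_force'])
E
```

```text
time_s: 3.32
tcp_pos: [0.5607, -0.1283, 0.0303]
tool_rot: [0.993, 0.116, 0.001, 0.0]
wrist_force: [-1.0, 1.3, 6.3]
width: 0.69
finger_force: 45.7
[ 0.56072296 -0.1283245   0.03034609] [ 3.14132804e+00 -1.27443542e-03  2.31963998e-01] [-0.96039059  1.3291969   6.33180447] 0.6900423110038447 45.74503004550934
```

```bash
python3 -m pendant '[[[0,0,0.072],[0,0,0],0],[[0,0,0.072],[0,0,0],0],[[0,0,0.072],[0,0,0],0],[[0,0,0.071],[0,0,0],0],[[0,0,0],[0.0103,0.008,0],0],[[0,0,0],[0.0103,0.008,0],0],[[0,0,0],[0.0103,0.008,0],0],[[0,0,0],[0,0,0],0]]' ; python3 - <<'E'
from h import *
s=arm.sense(); print(s['tcp_pos'],Rn.from_quat(s['tool_rot']).as_euler('xyz'),s['wrist_force'],s['width'],s['finger_force'])
y=-.0546;ex=np.array([np.cos(y),np.sin(y)]);print('to home',(np.array([.5965,-.1601])-s['tcp_pos'][:2])@np.array([ex,[-ex[1],ex[0]]]).T)
E
```

```text
time_s: 4.32
tcp_pos: [0.5895, -0.1537, 0.0304]
tool_rot: [1.0, -0.027, -0.0, -0.0]
wrist_force: [-2.5, 2.0, 7.4]
width: 0.698
finger_force: 46.0
[ 0.58946444 -0.15371054  0.03035124] [-3.14077067e+00  6.57900228e-04 -5.49583481e-02] [-2.47114267  1.98220819  7.35675721] 0.6982400895112723 45.95502018928528
to home [ 0.00737377 -0.00599599]
```

Now push toward the fences in small steps, watching the force.

```bash
python3 -m pendant '[[[0,0,0],[0.002,0.002,0],0],[[0,0,0],[0.002,0.002,0],0],[[0,0,0],[0.002,0.001,0],0],[[0,0,0],[0,0,0],0]]'; python3 -m pendant '[[[0,0,0],[0.0015,0.001,0],0],[[0,0,0],[0,0,0],0]]';python3 -m pendant '[[[0,0,0],[0.001,0.001,0],0],[[0,0,0],[0,0,0],0]]'; python3 -m pendant '[[[0,0,0],[0.001,0.001,0],0],[[0,0,0],[0,0,0],0]]'
```

```text
time_s: 4.82
tcp_pos: [0.5925, -0.1566, 0.0304]
tool_rot: [1.0, -0.027, -0.003, -0.002]
wrist_force: [-7.2, 6.0, 13.1]
width: 0.692
finger_force: 46.7
time_s: 5.08
tcp_pos: [0.5936, -0.1575, 0.0304]
tool_rot: [1.0, -0.027, -0.003, -0.002]
wrist_force: [-9.8, 7.1, 14.3]
width: 0.691
finger_force: 46.7
time_s: 5.32
tcp_pos: [0.5947, -0.1584, 0.0304]
tool_rot: [1.0, -0.027, -0.003, -0.002]
wrist_force: [-8.4, 7.5, 13.6]
width: 0.695
finger_force: 46.6
time_s: 5.58
tcp_pos: [0.5952, -0.1589, 0.0305]
tool_rot: [1.0, -0.027, -0.004, -0.002]
wrist_force: [-8.9, 8.3, 15.4]
width: 0.691
finger_force: 47.0
```

```bash
for i in 1; do python3 -m pendant '[[[0,0,0],[0.001,0.001,0],0],[[0,0,0],[0,0,0],0]]'; python3 -m pendant '[[[0,0,0],[0.001,0.001,0],0],[[0,0,0],[0,0,0],0]]'; python3 -m pendant '[[[0,0,0],[0.001,0.001,0],0],[[0,0,0],[0,0,0],0]]'; python3 -m pendant '[[[0,0,0],[0.001,0.001,0],0],[[0,0,0],[0,0,0],0]]';done | grep -v tool_rot
```

```text
time_s: 5.82
tcp_pos: [0.5952, -0.1589, 0.0305]
wrist_force: [-11.8, 10.3, 18.2]
width: 0.69
finger_force: 47.2
time_s: 6.08
tcp_pos: [0.5952, -0.1589, 0.0305]
wrist_force: [-14.1, 12.4, 20.0]
width: 0.697
finger_force: 47.5
time_s: 6.32
tcp_pos: [0.5953, -0.1589, 0.0305]
wrist_force: [-15.8, 13.5, 22.8]
width: 0.697
finger_force: 47.7
time_s: 6.58
tcp_pos: [0.5953, -0.1589, 0.0305]
wrist_force: [-17.0, 14.7, 25.1]
width: 0.693
finger_force: 48.1
```

```bash
python3 -m pendant '[[[0,0,0],[-0.002,-0.002,-0.001],0],[[0,0,0],[-0.001,-0.001,-0.001],0],[[0,0,0],[0,0,0],1],[[0,0,0],[0,0,0],1],[[0,0,0],[0,0,0],1],[[0,0,0],[0,0,-0.03],1],[[0,0,0],[0,0,-0.03],1],[[0,0,0],[-0.01,0,-0.02],1],[[0,0,0],[0,0,0],1]]' ; python3 - <<'E'
from h import *
s=arm.sense(); print(s['tcp_pos'],Rn.from_quat(s['tool_rot']).as_euler('xyz'))
im=shot('wrist','w3'); np.savez('w3.npz',tcp_pos=s['tcp_pos'],tool_rot=s['tool_rot'])
E
```

```text
time_s: 7.7
tcp_pos: [0.5905, -0.1641, 0.1128]
tool_rot: [1.0, -0.028, 0.001, 0.001]
wrist_force: [-0.4, -0.5, -0.5]
width: 0.999
finger_force: 0.0
[ 0.59046883 -0.16412821  0.1128044 ] [ 3.14046856e+00 -2.90820140e-03 -5.60844243e-02]
```

View pics/w3.png

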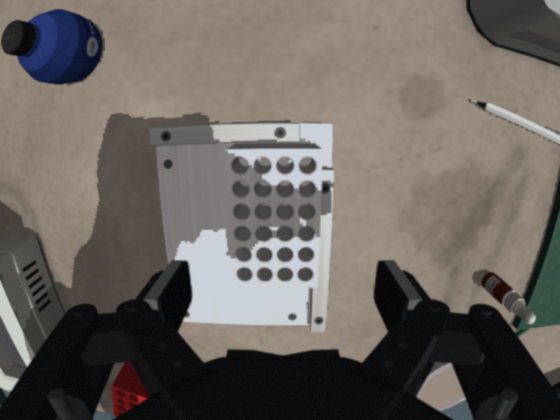

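The block sits at the corner: holes span (240,165) to (306,274), with the far fence just above and the right fence just right. I'll check numerically.

```bash
cat >> h.py <<'E'
def blobs(im,x0,x1,y0,y1,th=35,k=17,lo=10,hi=400):
    g=cv2.cvtColor(im,cv2.COLOR_BGR2GRAY)
    bh=cv2.morphologyEx(g,cv2.MORPH_BLACKHAT,cv2.getStructuringElement(cv2.MORPH_ELLIPSE,(k,k)))
    n,l,st,ce=cv2.connectedComponentsWithStats((bh>th).astype(np.uint8))
    return [ce[i] for i in range(1,n) if x0<ce[i][0]<x1 and y0<ce[i][1]<y1 and lo<st[i,4]<hi]
E
python3 - <<'E'
from h import *
s=dict(np.load('w3.npz')); im=cv2.imread('pics/w3.png')
H=[onz('wrist',*p,.056,s)[:2] for p in blobs(im,228,316,155,285,25,27,60,500)]
H=np.array(H,np.float32); print(len(H),'holes rect',cv2.minAreaRect(H))
for p in blobs(im,228,316,155,285,25,27,60,500): print(p.round(1),end=' ')
S=[onz('wrist',*p,.02,s)[:2] for p in blobs(im,150,335,125,330,30,13,10,120) if p[1]<142 or p[0]>315]
print('screws',np.round(S,4))
S8=onz('wrist',167.5,163.5,.008,s),onz('wrist',292,317,.008,s); print('plate screws',S8)
E
```

```text
20 holes rect ((0.5927594900131226, -0.15749582648277283), (0.04413856938481331, 0.07509178668260574), 86.79960632324219)
[238.7 166. ] [262.3 165.2] [284.8 165.1] [307.2 165.1] [239.8 189.3] [261.9 189.6] [284.7 188.4] [307.  188.1] [241.1 211.3] [262.7 211.5] [284.6 211.5] [241.9 233.1] [240.1 254.1] [263.9 254.4] [284.6 254.3] [305.5 254.2] [244.1 273.8] [264.3 274. ] [284.7 274. ] [305. 274.] screws [[ 0.6535 -0.0794]
 [ 0.6207 -0.1982]
 [ 0.4876 -0.1899]]
plate screws (array([ 0.63084616, -0.07416106,  0.008     ]), array([ 0.48440267, -0.16675813,  0.008     ]))
```

```bash
python3 - <<'E'
from h import *
s=dict(np.load('w3.npz'))
y=-.0555;ex=np.array([np.cos(y),np.sin(y)]);ey=np.array([-ex[1],ex[0]])
home=np.array([.5935,-.1588])
for u,v in((284.8,165.1),(307.2,165.1),(284.7,274),(305,274),(262.3,165.2),(264.3,274)):
  p=onz('wrist',u,v,.056,s)[:2]-home; print((p@ex).round(4),(p@ey).round(4))
E
python3 -c "
import cv2;im=cv2.imread('pics/w3.png');cv2.imwrite('pics/w3c.png',cv2.resize(im[120:335,220:340],None,fx=2.79*1,fy=2.79,interpolation=cv2.INTER_CUBIC))"
```

```text
0.0367 -0.0068
0.0367 -0.0207
-0.0383 -0.0068
-0.0384 -0.0208
0.0367 0.0072
-0.0383 0.0073
```

View pics/w3c.png

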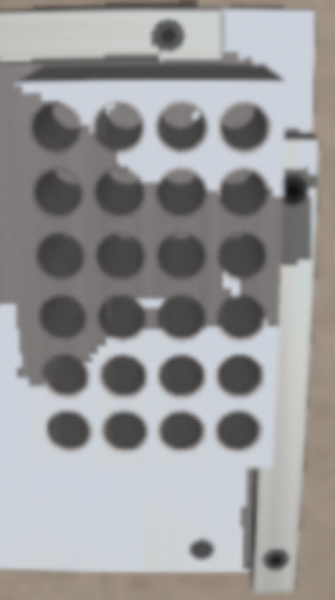

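Block offset from the fences is about 0.8 / 0.3 mm with negligible yaw, so it's flush. I'll regrip at the carrying height, unload the vertical force and nudge once more.

```bash
(python3 -m pendant '[[[0,0,0],[-0.004,-0.0056,0.03],1],[[0,0,0],[0,0,0.03],1],[[0,0,0],[0,0,0.018],1],[[0,0,0],[0,0,0],1],[[0,0,0],[0,0,0],1]]'; python3 -m pendant '[[[0,0,0],[0,0,0],0],[[0,0,0],[0,0,0],0],[[0,0,0],[0,0,0],0],[[0,0,0],[0,0,0],0],[[0,0,0],[0,0,0],0]]' 40;python3 -m pendant '[[[0,0,0],[0,0,-0.001],0],[[0,0,0],[0,0,0],0]]'; python3 -m pendant '[[[0,0,0],[0.001,0.001,0],0],[[0,0,0],[0,0,0],0]]';python3 -m pendant '[[[0,0,0],[0.001,0.001,0],0],[[0,0,0],[0,0,0],0]]';python3 -m pendant '[[[0,0,0],[0.001,0.001,0],0],[[0,0,0],[0,0,0],0]]')
```

```text
time_s: 8.38
tcp_pos: [0.5868, -0.1577, 0.0338]
tool_rot: [1.0, -0.028, 0.001, 0.0]
wrist_force: [0.4, -0.3, 0.7]
width: 1.008
finger_force: 0.0
time_s: 9.0
tcp_pos: [0.5868, -0.1579, 0.0345]
tool_rot: [1.0, -0.028, 0.001, 0.0]
wrist_force: [-0.5, -0.7, 6.2]
width: 0.692
finger_force: 45.0
time_s: 9.25
tcp_pos: [0.5865, -0.1577, 0.0346]
tool_rot: [1.0, -0.028, 0.0, 0.0]
wrist_force: [0.5, -1.0, 0.9]
width: 0.693
finger_force: 44.5
time_s: 9.5
tcp_pos: [0.5865, -0.1577, 0.0346]
tool_rot: [1.0, -0.027, -0.001, -0.0]
wrist_force: [-2.7, 1.5, 5.2]
width: 0.693
finger_force: 44.9
time_s: 9.75
tcp_pos: [0.5865, -0.1578, 0.0346]
tool_rot: [1.0, -0.027, -0.002, -0.001]
wrist_force: [-4.0, 3.4, 7.6]
width: 0.692
finger_force: 45.2
time_s: 10.0
tcp_pos: [0.5865, -0.1579, 0.0346]
tool_rot: [1.0, -0.027, -0.003, -0.002]
wrist_force: [-6.4, 5.6, 10.2]
width: 0.692
finger_force: 45.5
```

```bash
(python3 -m pendant '[[[0,0,0],[0.002,0.002,-0.001],0],[[0,0,0],[0.002,0.002,-0.001],0],[[0,0,0],[0,0,0],0]]'; python3 -m pendant '[[[0,0,0],[-0.004,-0.004,0.002],0],[[0,0,0],[-0.002,-0.003,0],0],[[0,0,0],[0,0,0],1],[[0,0,0],[0,0,0],1],[[0,0,0],[0,0,0],1],[[0,0,0],[0,0,0],1],[[0,0,0],[0,0,0],1]]'); python3 - <<'E'
from h import *
s=arm.sense(); print(s['tcp_pos'],Rn.from_quat(s['tool_rot']).as_euler('xyz')); im=shot('wrist','w4'); np.savez('w4.npz',tcp_pos=s['tcp_pos'],tool_rot=s['tool_rot'])
im=cv2.imread('pics/w4.png')
P=np.array(blobs(im,200,350,60,300,25,35,60,1200))
for p in P: print(p.round(1),onz('wrist',*p,.056,s)[:2].round(4),onz('wrist',*p,.02,s)[:2].round(4))
E
```

```text
time_s: 10.38
tcp_pos: [0.5872, -0.1586, 0.035]
tool_rot: [1.0, -0.026, -0.006, -0.004]
wrist_force: [-8.1, 9.8, 5.6]
width: 0.69
finger_force: 45.1
time_s: 11.25
tcp_pos: [0.5871, -0.1575, 0.0343]
tool_rot: [1.0, -0.028, 0.0, 0.0]
wrist_force: [0.1, 0.4, -0.4]
width: 0.995
finger_force: 0.0
[ 0.58710501 -0.15746466  0.0342733 ] [ 3.14157726e+00 -9.23757193e-06 -5.52145624e-02]
[270.5 116.1] [ 0.6568 -0.1566] [ 0.6569 -0.1553]
[292.1 132. ] [ 0.6504 -0.1642] [ 0.6487 -0.1652]
[228.4 185.8] [ 0.6314 -0.1387] [ 0.624  -0.1322]
[265.5 185.1] [ 0.6307 -0.1531] [ 0.6232 -0.1508]
[302.2 185.6] [ 0.6298 -0.167 ] [ 0.6219 -0.1689]
[338.3 185.9] [ 0.629 -0.181] [ 0.6209 -0.187 ]
[348.9 247.1] [ 0.6031 -0.1853] [ 0.5874 -0.1926]
[230.4 222. ] [ 0.6167 -0.1381] [ 0.605  -0.1313]
[301.8 222.4] [ 0.615  -0.1663] [ 0.6028 -0.1679]
[336.5 222.8] [ 0.614  -0.1801] [ 0.6014 -0.1858]
[265.5 222.3] [ 0.6158 -0.152 ] [ 0.6038 -0.1494]
[232.3 256.5] [ 0.6017 -0.1372] [ 0.5855 -0.1302]
[266.1 256.9] [ 0.6009 -0.1511] [ 0.5845 -0.1483]
[300.4 257. ] [ 0.6    -0.1652] [ 0.5833 -0.1665]
[234.3 287.9] [ 0.5867 -0.1363] [ 0.5661 -0.129 ]
[266.6 288.5] [ 0.5859 -0.1502] [ 0.565  -0.1471]
[299.5 288.6] [ 0.585  -0.1643] [ 0.5639 -0.1653]
[331.9 288. ] [ 0.5842 -0.1783] [ 0.5629 -0.1835]
```

Still flush (about 0.9 / 0.5 mm) and released. Next I measure the dry bath before carrying the block.

```bash
python3 -m pendant '[[[0,0,0],[0,0,-0.055],1],[[0,0,0],[0,0,-0.055],1],[[0,0,0],[-0.034,-0.048,-0.0127],1],[[0,0,0],[-0.034,-0.048,-0.0127],1],[[0,0,0],[-0.034,-0.048,-0.0127],1],[[0,0,0],[-0.034,-0.048,-0.0127],1],[[0,0,0],[-0.034,-0.048,-0.0127],1],[[0,0,0],[-0.033,-0.048,-0.0127],1],[[0,0,0],[0,0,0],1],[[0,0,0],[0,0,0],1]]'; python3 - <<'E'
from h import *
s=arm.sense(); print(s['tcp_pos'],Rn.from_quat(s['tool_rot']).as_euler('xyz'),s['qvel'].round(3)); im=shot('wrist','w5'); np.savez('w5.npz',tcp_pos=s['tcp_pos'],tool_rot=s['tool_rot'])
E
```

```text
time_s: 12.55
tcp_pos: [0.4006, 0.1409, 0.2206]
tool_rot: [1.0, -0.028, 0.0, 0.0]
wrist_force: [-0.0, -0.1, 0.0]
width: 1.0
finger_force: 0.0
[0.40058453 0.14090135 0.22058666] [ 3.14117340e+00 -6.75869177e-04 -5.51213568e-02] [ 0.037  0.012  0.016 -0.003 -0.002  0.    -0.002]
```

View pics/w5.png

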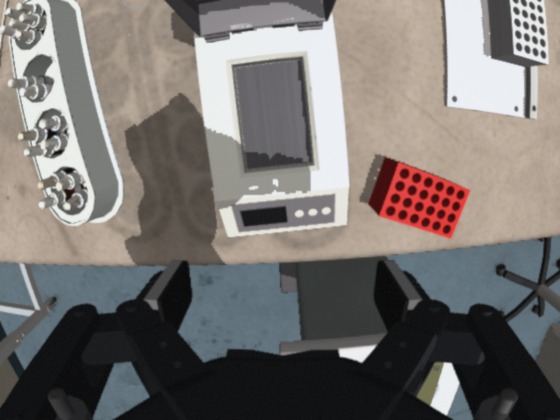

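The dry bath's well is the dark rectangle with a beige bevel, (228,55) to (318,172). The hinge is at rows 20–38 and the locator with the block at upper right. I'll fit the pocket's rim.

```bash
python3 - <<'E'
from h import *
s=dict(np.load('w5.npz')); im=cv2.imread('pics/w5.png'); g=cv2.cvtColor(im,cv2.COLOR_BGR2GRAY)
print('row115',im[115,215:325:3].tolist()); print('col272',g[35:200:3,272].tolist())
for th in (110,125,140):
  m=np.zeros_like(g); m[48:184,222:325]=(g[48:184,222:325]<th)*255
  m=cv2.morphologyEx(m,cv2.MORPH_OPEN,np.ones((5,5)))
  cs,_=cv2.findContours(m,cv2.RETR_EXTERNAL,cv2.CHAIN_APPROX_NONE); c=max(cs,key=cv2.contourArea)
  W=np.array([onz('wrist',u,v,.071,s)[:2] for u,v in c[:,0]],np.float32)
  print(th,cv2.minAreaRect(c),cv2.minAreaRect(W))
  print(cv2.approxPolyDP(c,3,True)[:,0].tolist())
E
```

```text
row115 [[239, 240, 236], [239, 240, 236], [239, 240, 237], [239, 239, 236], [240, 240, 236], [240, 239, 236], [219, 226, 227], [196, 207, 208], [112, 115, 116], [105, 102, 103], [104, 101, 103], [104, 101, 103], [108, 105, 107], [109, 105, 108], [106, 103, 104], [106, 101, 104], [107, 103, 105], [110, 106, 108], [108, 105, 106], [110, 105, 108], [108, 104, 106], [108, 104, 106], [109, 105, 107], [110, 106, 108], [110, 106, 108], [113, 108, 111], [110, 105, 107], [115, 111, 113], [114, 110, 111], [91, 88, 89], [57, 56, 56], [86, 91, 92], [178, 187, 189], [224, 223, 221], [245, 240, 237], [244, 239, 236], [244, 239, 236]]
col272 [238, 238, 238, 238, 239, 238, 232, 218, 140, 104, 104, 104, 104, 103, 103, 104, 103, 104, 104, 105, 104, 105, 105, 105, 104, 105, 107, 105, 107, 106, 106, 106, 106, 106, 106, 106, 105, 104, 103, 102, 97, 56, 55, 55, 93, 125, 144, 149, 167, 178, 150, 149, 168, 234, 229]
110 ((273.0742492675781, 114.74256896972656), (108.35955047607422, 70.24962615966797), 84.2894058227539) ((0.4722141921520233, 0.14588241279125214), (0.09839104861021042, 0.0635540708899498), 2.8816628456115723)
[[302, 58], [296, 58], [304, 123], [304, 160], [299, 155], [296, 127], [292, 127], [291, 142], [286, 86], [290, 111], [294, 111], [291, 63], [237, 69], [246, 144], [242, 150], [244, 171], [312, 164]]
125 ((272.6089172363281, 114.589111328125), (110.34962463378906, 71.7421875), 84.2894058227539) ((0.4724137485027313, 0.14618298411369324), (0.10004983842372894, 0.06467776000499725), 2.878688335418701)
[[302, 57], [275, 59], [263, 65], [252, 62], [236, 68], [240, 134], [245, 144], [240, 145], [244, 172], [312, 164]]
140 ((271.2772216796875, 115.27227783203125), (112.04119110107422, 75.12530517578125), 84.2894058227539) ((0.471867173910141, 0.14742736518383026), (0.10163356363773346, 0.06771228462457657), 2.763702392578125)
[[302, 57], [233, 65], [241, 174], [313, 164]]
```

```bash
python3 -m pendant '[[[0,0,0],[0.0337,0.048,0.0127],1],[[0,0,0],[0.0337,0.048,0.0127],1],[[0,0,0],[0.0337,0.048,0.0127],1],[[0,0,0],[0.0337,0.048,0.0127],1],[[0,0,0],[0.0337,0.048,0.0127],1],[[0,0,0],[0.0337,0.048,0.0127],1],[[0,0,0],[0,0,0.04],1],[[0,0,0],[0,0,0],1],[[0,0,0],[0,0,0],1]]'; python3 - <<'E'
from h import *
s=arm.sense(); print(s['tcp_pos'],Rn.from_quat(s['tool_rot']).as_euler('xyz'))
y=.05; ex=np.array([np.cos(y),np.sin(y)])
for v in (200.5,188.3):
  p=onz('top',216.4,v,.222)[:2]; print('lid rim x in bath',(p-np.array([.4724,.1462]))@ex)
E
```

```text
time_s: 13.72
tcp_pos: [0.5861, -0.1578, 0.1049]
tool_rot: [1.0, -0.028, 0.0, -0.0]
wrist_force: [1.0, 0.3, 0.6]
width: 1.002
finger_force: 0.0
[ 0.58612077 -0.15781809  0.10487281] [-3.14145053e+00 -1.01008574e-05 -5.58368387e-02]
lid rim x in bath 0.08223593327140587
lid rim x in bath 0.11807481226291248
```

```bash
python3 -m pendant '[[[0,0,0],[-0.0078,0,0.03],1],[[0,0,0],[0,0,0.03],1],[[0,0,0],[0,0,0.0105],1],[[0,0,0],[0,0,0],1],[[0,0,0],[0,0,0],0],[[0,0,0],[0,0,0],0],[[0,0,0],[0,0,0],0],[[0,0,0],[0,0,0],0],[[0,0,0],[0,0,0],0]]' 70; python3 -m pendant '[[[0,0,0],[0,0,-0.005],0],[[0,0,0],[0,0,-0.02],0],[[0,0,0],[0,0,-0.03],0],[[0,0,0],[0,0,-0.04],0],[[0,0,0],[0,0,0],0],[[0,0,0],[0,0,0],0]]'; python3 - <<'E'
from h import *
s=arm.sense(); print(s['tcp_pos'],Rn.from_quat(s['tool_rot']).as_euler('xyz'),s['wrist_force'],s['moment'])
shot('wrist','w6'); np.savez('w6.npz',tcp_pos=s['tcp_pos'],tool_rot=s['tool_rot']); im=cv2.imread('pics/w6.png')
for p in blobs(im,200,350,60,300,25,35,60,1200): print(p.round(1), onz('wrist',*p,s['tcp_pos'][2]+.0215,s)[:2].round(4))
E
```

```text
time_s: 14.85
tcp_pos: [0.5796, -0.1573, 0.0356]
tool_rot: [1.0, -0.028, 0.001, 0.0]
wrist_force: [-0.2, 0.8, 6.4]
width: 0.683
finger_force: 77.2
time_s: 15.6
tcp_pos: [0.5775, -0.1568, 0.1283]
tool_rot: [1.0, -0.028, -0.001, -0.0]
wrist_force: [-0.4, 0.1, -6.4]
width: 0.684
finger_force: 77.2
[ 0.57748903 -0.15677843  0.12831565] [-3.14138448e+00  1.72803349e-03 -5.51620895e-02] [-0.43583053  0.08774596 -6.38617088] [-0.05058798  0.14320969  0.03116196]
[228.7 165.7] [ 0.6296 -0.1389]
[264.9 165.4] [ 0.6288 -0.1526]
[301.5 165.2] [ 0.6281 -0.1664]
[337.6 165.6] [ 0.6273 -0.1802]
[229.3 202.8] [ 0.615  -0.1377]
[264.9 203.1] [ 0.6141 -0.1516]
[300.9 203. ] [ 0.6133 -0.1656]
[336.1 203.2] [ 0.6125 -0.1794]
[231.2 237.9] [ 0.6003 -0.1369]
[265.3 238.2] [ 0.5995 -0.1507]
[300.  238.2] [ 0.5987 -0.1646]
[334.4 238.2] [ 0.5978 -0.1786]
[233.1 270.7] [ 0.5854 -0.136 ]
[266.  271.2] [ 0.5846 -0.1499]
[299.1 271.3] [ 0.5838 -0.1637]
[331.9 271. ] [ 0.5829 -0.1776]
```

```bash
python3 -m pendant '[[[0,0,0],[0,0,-0.03],0],[[0,0,0],[-0.0193,-0.0422,0],0],[[0,0,0],[-0.0193,-0.0422,0],0],[[0,0,0],[-0.0193,-0.0422,0],0],[[0,0,0],[-0.0193,-0.0422,0],0],[[0,0,0],[-0.0193,-0.0422,0],0],[[0,0,0],[-0.0193,-0.0422,0],0],[[0,0,0],[-0.0193,-0.0421,0],0],[[0,0,-0.1057],[0,0,0],0],[[0,0,0],[0,0,0],0]]'; python3 -m pendant '[[[0,0,0],[0,0,0],0],[[0,0,0],[0,0,0],0]]'; cat > w.py <<'E'
from h import *
def rep():
    s=arm.sense(); e=Rn.from_quat(s['tool_rot']).as_euler('xyz'); T=Rn.from_quat(s['tool_rot']).as_matrix()
    d=np.array([.4588,.1455])-s['tcp_pos'][:2]
    print(s['time_s'],s['tcp_pos'].round(4),e.round(4),'F',s['wrist_force'].round(1),'w',round(s['width'],3),'need tool dx,dy',(d@T[:2,0]).round(4),(d@T[:2,1]).round(4),'rz',round(-(.0495-e[2]),4))
rep()
E
python3 w.py
```

```text
time_s: 16.9
tcp_pos: [0.459, 0.1454, 0.1578]
tool_rot: [1.0, 0.025, -0.001, 0.0]
wrist_force: [-0.1, -0.0, -6.7]
width: 0.683
finger_force: 78.3
time_s: 17.15
tcp_pos: [0.46, 0.1444, 0.1585]
tool_rot: [1.0, 0.024, -0.0, 0.0]
wrist_force: [-0.9, -0.7, -5.1]
width: 0.681
finger_force: 78.3
17.15 [0.46   0.1444 0.1585] [3.141e+00 4.000e-04 4.780e-02] F [-0.9 -0.7 -5.1] w 0.681 need tool dx,dy -0.0012 -0.0012 rz -0.0017
```

```bash
python3 -m pendant '[[[0,0,0],[-0.0012,-0.0012,0.025],0],[[0,0,0],[0,0,0.025],0],[[0,0,0],[0,0,0],0],[[0,0,0],[0,0,0],0]]';python3 w.py
```

```text
time_s: 17.65
tcp_pos: [0.4592, 0.1463, 0.1094]
tool_rot: [1.0, 0.025, 0.0, -0.0]
wrist_force: [0.5, 0.1, -4.6]
width: 0.685
finger_force: 78.2
17.65 [0.4592 0.1463 0.1094] [-3.1415e+00 -1.0000e-03  4.9500e-02] F [ 0.5  0.1 -4.6] w 0.685 need tool dx,dy -0.0005 0.0008 rz 0.0
```

```bash
python3 -m pendant '[[[0,0,0],[-0.0004,0.0004,0.006],0],[[0,0,0],[0,0,0.003],0],[[0,0,0],[0,0,0],0]]';python3 w.py; python3 -m pendant '[[[0,0,0],[0,0,0.003],0],[[0,0,0],[0,0,0.003],0],[[0,0,0],[0,0,0],0]]';python3 w.py
```

```text
time_s: 18.02
tcp_pos: [0.4582, 0.146, 0.0998]
tool_rot: [1.0, 0.025, -0.0, 0.0]
wrist_force: [0.5, -0.4, -6.7]
width: 0.683
finger_force: 78.5
18.025 [0.4582 0.146  0.0998] [3.1415e+00 1.0000e-04 5.0600e-02] F [ 0.5 -0.4 -6.7] w 0.683 need tool dx,dy 0.0006 0.0006 rz 0.0011
time_s: 18.4
tcp_pos: [0.4581, 0.146, 0.0935]
tool_rot: [1.0, 0.025, -0.0, 0.0]
wrist_force: [-0.6, -0.2, -6.6]
width: 0.682
finger_force: 78.5
18.4 [0.4581 0.146  0.0935] [3.1413e+00 6.0000e-04 5.0600e-02] F [-0.6 -0.2 -6.6] w 0.682 need tool dx,dy 0.0007 0.0005 rz 0.0011
```

Bottom at about z = 0.066, below the bevel, with no contact force. Continuing to the floor.

```bash
python3 -m pendant '[[[0,0,0],[0.0005,0.0003,0.004],0],[[0,0,0],[0,0,0.004],0],[[0,0,0],[0,0,0],0]]';python3 w.py; python3 -m pendant '[[[0,0,0],[0,0,0.003],0],[[0,0,0],[0,0,0.002],0],[[0,0,0],[0,0,0],0]]';python3 w.py;python3 -m pendant '[[[0,0,0],[0,0,0.002],0],[[0,0,0],[0,0,0],0]]';python3 w.py
```

```text
time_s: 18.77
tcp_pos: [0.4585, 0.1456, 0.0854]
tool_rot: [1.0, 0.025, -0.0, 0.0]
wrist_force: [0.0, -0.8, -6.3]
width: 0.679
finger_force: 78.4
18.775 [0.4585 0.1456 0.0854] [3.1413e+00 8.0000e-04 5.0500e-02] F [ 0.  -0.8 -6.3] w 0.679 need tool dx,dy 0.0003 0.0002 rz 0.001
time_s: 19.15
tcp_pos: [0.4587, 0.1457, 0.0806]
tool_rot: [1.0, 0.025, -0.0, 0.0]
wrist_force: [-0.1, -0.6, -5.6]
width: 0.68
finger_force: 78.4
19.15 [0.4587 0.1457 0.0806] [3.1414e+00 3.0000e-04 5.0500e-02] F [-0.1 -0.6 -5.6] w 0.68 need tool dx,dy 0.0001 0.0002 rz 0.001
time_s: 19.4
tcp_pos: [0.4589, 0.1458, 0.0788]
tool_rot: [1.0, 0.025, 0.0, -0.0]
wrist_force: [-0.0, 0.5, -5.1]
width: 0.677
finger_force: 78.7
19.4 [0.4589 0.1458 0.0788] [-3.1416e+00 -4.0000e-04  5.0600e-02] F [-0.   0.5 -5.1] w 0.677 need tool dx,dy -0.0001 0.0003 rz 0.0011
```

```bash
python3 -m pendant '[[[0,0,0],[0,0,0.001],0],[[0,0,0],[0,0,0],0]]';python3 w.py;python3 -m pendant '[[[0,0,0],[0,0,0.001],0],[[0,0,0],[0,0,0],0]]';python3 w.py; python3 -m pendant '[[[0,0,0],[0,0,0.001],0],[[0,0,0],[0,0,0],0]]';python3 w.py
```

```text
time_s: 19.65
tcp_pos: [0.4588, 0.1458, 0.0786]
tool_rot: [1.0, 0.025, 0.0, -0.0]
wrist_force: [-1.7, -0.2, 4.1]
width: 0.681
finger_force: 79.7
19.65 [0.4588 0.1458 0.0786] [-3.1415e+00 -7.0000e-04  5.0500e-02] F [-1.7 -0.2  4.1] w 0.681 need tool dx,dy -0.0001 0.0003 rz 0.001
time_s: 19.9
tcp_pos: [0.4588, 0.1458, 0.0785]
tool_rot: [1.0, 0.025, 0.001, -0.0]
wrist_force: [-3.6, 0.3, 16.2]
width: 0.686
finger_force: 81.2
19.9 [0.4588 0.1458 0.0785] [-3.1413e+00 -1.3000e-03  5.0500e-02] F [-3.6  0.3 16.2] w 0.686 need tool dx,dy -0.0001 0.0003 rz 0.001
time_s: 20.15
tcp_pos: [0.4589, 0.1458, 0.0785]
tool_rot: [1.0, 0.025, 0.001, -0.0]
wrist_force: [-5.8, 0.0, 28.8]
width: 0.68
finger_force: 82.6
20.15 [0.4589 0.1458 0.0785] [-3.1411e+00 -2.0000e-03  5.0500e-02] F [-5.8  0.  28.8] w 0.68 need tool dx,dy -0.0001 0.0003 rz 0.001
```

Seated at the expected height (TCP 0.0785; predicted 0.0786). Relax, release, rise and check.

```bash
python3 -m pendant '[[[0,0,0],[0,0,-0.0015],0],[[0,0,0],[0,0,-0.0012],0],[[0,0,0],[0,0,0],0.8],[[0,0,0],[0,0,0],1],[[0,0,0],[0,0,0],1],[[0,0,0],[0,0,0],1],[[0,0,0],[0,0,-0.02],1],[[0,0,0],[-0.01,0,-0.04],1],[[0,0,0],[0,0,0],1]]'; python3 - <<'E'
from h import *
s=arm.sense(); print(s['tcp_pos'],Rn.from_quat(s['tool_rot']).as_euler('xyz'))
shot('wrist','w7'); im=cv2.imread('pics/w7.png'); y=.0505;ex=np.array([np.cos(y),np.sin(y)]);ey=np.array([-ex[1],ex[0]])
for p in blobs(im,180,380,60,300,25,35,60,1200):
  q=onz('wrist',*p,.099,s)[:2]-np.array([.4724,.1462]); print(p.round(0),(q@ex).round(4),(q@ey).round(4))
b=arm.snapshot('scene'); cv2.imwrite('pics/s7c.png',cv2.resize(cv2.cvtColor(b[160:320,180:340],cv2.COLOR_RGB2BGR),None,fx=3.7,fy=3.7))
E
```

```text
time_s: 21.28
tcp_pos: [0.4495, 0.1457, 0.1405]
tool_rot: [1.0, 0.025, 0.002, -0.001]
wrist_force: [-0.6, -0.6, -0.6]
width: 1.001
finger_force: 0.0
[0.44953192 0.1456763  0.14046745] [-3.14030049 -0.00374703  0.05062004]
[335.  69.] 0.0744 -0.0287
[232.  70.] 0.0741 0.0293
[181.  93.] 0.062 0.0598
[246. 134.] 0.0372 0.0215
[271. 133.] 0.0372 0.0075
[297. 133.] 0.0372 -0.0069
[321. 134.] 0.0372 -0.0205
[246. 160.] 0.0221 0.0222
[271. 160.] 0.0221 0.0076
[296. 159.] 0.0222 -0.0065
[320. 160.] 0.0222 -0.0206
[296. 185.] 0.0074 -0.0065
[247. 186.] 0.0068 0.0221
[271. 186.] 0.0067 0.0077
[248. 210.] -0.0076 0.0218
[271. 210.] -0.0078 0.0078
[295. 210.] -0.0078 -0.0064
[249. 233.] -0.0225 0.0218
[246. 256.] -0.0378 0.0237
[272. 256.] -0.0378 0.0076
[295. 256.] -0.0377 -0.0064
[317. 256.] -0.0379 -0.0204
```

View pics/s7c.png

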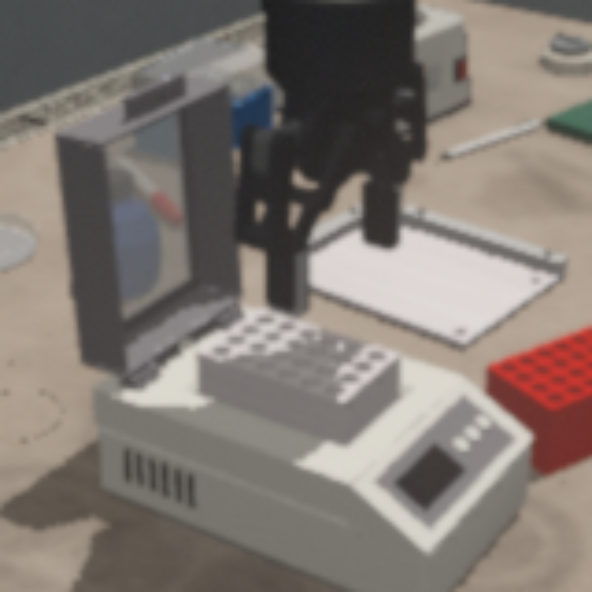

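The block is fully down in the well: about 24 mm projects, the hole pattern is centred within 0.5 mm, and the lid is upright at (150,220) in the crop. Now I'll go up and over, and behind the lid with shut fingers.

```bash
python3 -m pendant '[[[0,0,0],[0,0,-0.05],1],[[0,0,0],[0,0,-0.05],0],[[0,0,0],[0,0,-0.05],0],[[0,0,0],[0.0445,0,0],0],[[0,0,0],[0.0445,0,0],0],[[0,0,0],[0.0445,0,0],0],[[0,0,0],[0.0445,0,0],0],[[0,0,0],[0,0,0],0]]'; python3 -m pendant '[[[0,0,0],[0,0,0.03],0],[[0,0,0],[0,0,0.03],0],[[0,0,0],[0,0,0.025],0],[[0,0,0],[0,0,0],0]]'; cat > l.py <<'E'
from h import *
s=arm.sense();y=.0505;ex=np.array([np.cos(y),np.sin(y)]);ey=np.array([-ex[1],ex[0]]);q=s['tcp_pos'][:2]-np.array([.4724,.1462])
print('bath x,y,z',(q@ex).round(4),(q@ey).round(4),s['tcp_pos'][2].round(4),'F',s['wrist_force'].round(1),'e',Rn.from_quat(s['tool_rot']).as_euler('xyz').round(3),s['joints'].round(2))
E
python3 l.py
```

```text
time_s: 22.38
tcp_pos: [0.6287, 0.1535, 0.2858]
tool_rot: [1.0, 0.024, -0.0, 0.001]
wrist_force: [0.1, 0.1, -0.5]
width: 0.003
finger_force: 0.0
time_s: 22.88
tcp_pos: [0.6237, 0.1539, 0.2007]
tool_rot: [1.0, 0.026, -0.003, 0.001]
wrist_force: [-0.7, -0.2, 0.1]
width: 0.003
finger_force: 0.0
bath x,y,z 0.1515 0.0 0.2007 F [-0.7 -0.2  0.1] e [3.14  0.007 0.051] [-0.32  0.75  0.    1.54 -0.    0.86 -1.83]
```

```bash
python3 -m pendant '[[[0,0,0],[-0.025,0,0],0],[[0,0,0],[-0.0255,0,0],0],[[0,0,0],[-0.0185,0,0.001],0],[[0,0,0],[-0.0185,0,0.001],0]]'; python3 l.py; python3 -m pendant '[[[0,0,0],[-0.017,0,0.0065],0],[[0,0,0],[-0.017,0,0.0065],0],[[0,0,0],[-0.015,0,0.0115],0],[[0,0,0],[-0.015,0,0.0115],0]]'; python3 l.py;python3 -m pendant '[[[0,0,0],[-0.010,0,0.0155],0],[[0,0,0],[-0.010,0,0.0155],0],[[0,0,0],[-0.0045,0,0.0115],0],[[0,0,0],[-0.0045,0,0.008],0],[[0,0,0],[0,0,0],0]]'; python3 l.py
```

```text
time_s: 23.38
tcp_pos: [0.5394, 0.1501, 0.2029]
tool_rot: [1.0, 0.025, 0.002, -0.0]
wrist_force: [1.6, -0.3, 0.6]
width: 0.001
finger_force: 0.4
bath x,y,z 0.0671 0.0005 0.2029 F [ 1.6 -0.3  0.6] e [-3.141e+00 -3.000e-03  5.100e-02] [-0.36  0.64  0.    1.81 -0.    0.7  -1.87]
time_s: 23.88
tcp_pos: [0.4755, 0.1469, 0.1665]
tool_rot: [1.0, 0.025, 0.001, -0.0]
wrist_force: [1.0, -0.3, 0.9]
width: -0.001
finger_force: 0.2
bath x,y,z 0.0032 0.0006 0.1665 F [ 1.  -0.3  0.9] e [-3.141e+00 -3.000e-03  5.100e-02] [-0.39  0.63  0.    2.02 -0.    0.49 -1.91]
time_s: 24.5
tcp_pos: [0.446, 0.1452, 0.1151]
tool_rot: [1.0, 0.025, -0.0, 0.0]
wrist_force: [-0.0, -0.6, 0.6]
width: -0.001
finger_force: 0.0
bath x,y,z -0.0264 0.0003 0.1151 F [-0.  -0.6  0.6] e [3.141 0.    0.051] [-0.41  0.7   0.    2.14 -0.    0.31 -1.93]
```

Lid following. Press it down the last few mm.

```bash
for k in 1; do python3 -m pendant '[[[0,0,0],[0,0,0.003],0],[[0,0,0],[0,0,0],0]]'; python3 -m pendant '[[[0,0,0],[0,0,0.003],0],[[0,0,0],[0,0,0],0]]';python3 -m pendant '[[[0,0,0],[0,0,0.001],0],[[0,0,0],[0,0,0],0]]';python3 -m pendant '[[[0,0,0],[0,0,0.001],0],[[0,0,0],[0,0,0],0]]'; done | egrep 'tcp|wrist'
```

```text
tcp_pos: [0.4467, 0.1452, 0.1122]
wrist_force: [0.7, 0.1, 0.2]
tcp_pos: [0.4466, 0.1452, 0.1091]
wrist_force: [-0.5, -0.1, 1.1]
tcp_pos: [0.4466, 0.1452, 0.1089]
wrist_force: [-2.0, -0.4, 13.5]
tcp_pos: [0.4466, 0.1452, 0.1087]
wrist_force: [-4.4, -0.3, 22.2]
```

The hard stop at z = 0.109 is the shut hood's top (0.078 + 0.031). Retreat, verify and hand in.

```bash
python3 -m pendant '[[[0,0,0],[0,0,-0.03],0],[[0,0,0],[0,0,-0.05],0],[[0,0,0],[0,0,-0.05],0],[[0,0,0],[0,0,-0.03],0],[[0,0,0],[0,0,0],0],[[0,0,0],[0,0,0],0],[[0,0,0],[0,0,0],0],[[0,0,0],[0,0,0],0]]' && python3 - <<'E'
from h import *
s=arm.sense(); print(s['wrist_force'],s['qvel'].round(3))
t=cv2.cvtColor(arm.snapshot('scene'),cv2.COLOR_RGB2GRAY).astype(int); a=cv2.cvtColor(cv2.imread('pics/s0.png'),cv2.COLOR_BGR2GRAY).astype(int)
d=abs(t-a)
for n,(x0,x1,y0,y1) in dict(dropB=(118,135,258,296),dropA=(345,360,190,215),petri=(374,410,215,232),lidregion=(203,240,180,240)).items(): print(n,d[y0:y1,x0:x1].mean().round(1))
print(arm.close_job())
E
```

```text
time_s: 26.5
tcp_pos: [0.4458, 0.1449, 0.266]
tool_rot: [1.0, 0.025, -0.001, 0.0]
wrist_force: [0.7, 1.0, -0.0]
width: -0.001
finger_force: 0.0
[ 0.66711405  1.03958888 -0.01921551] [ 0.001 -0.003 -0.001 -0.005  0.001  0.002 -0.   ]
dropB 3.7
dropA 3.9
petri 4.2
lidregion 39.8
the job is handed in; nothing more can be done
None
```

I squared the block in the locator corner (within about 1 mm by camera), released it there, seated it in the dry bath's well, shut the lid and handed the job in at about 26.5 s; both bottles and the dish look unmoved, and I did not check the flask in the last image, though the arm's path stayed clear of it.

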